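Lock a spacer sleeve on the post with the hitch pin

TASK

Slip over the upright post the one spacer sleeve whose height just fills the space from the base plate up to the cross hole, so that it sits flat on the plate. Then push the red-headed hitch pin fully home through the post above the sleeve, and after that swing its yellow sprung loop over the top of the post until it snaps down fully closed on the far side. Leave the other two sleeves and the tools and containers on the bench where they are.

Things in the scene. Friction and masses are not known exactly. Their poses are not given: they have to be found in the camera images.
- fixture: green fixture bolted to the bench: base plate 118 x 96 mm, 14 mm thick, from 65 mm on the -x side to 53 mm on the +x side of a round steel post 30 mm in diameter. Origin: on the post's axis at bench level. Own +x (level) is the way the pin goes in; z up. The 12 mm cross hole runs along x, axis 77 mm above the bench: a sleeve up to 57 mm tall fits under the pin
- post_top (a point): centre of the top of the post (4 mm chamfer), 97 mm above the bench, axes as the fixture's
- post_foot (a point): point on the post's axis at the top of the base plate, 14 mm above the bench: where a seated sleeve's origin lies
- guide (a point): top centre of the green guide block that carries the pin, on the -x side of the post: 18 mm along x (faces 32 and 50 mm from the post's axis), 34 mm wide (60 mm wide up to 36 mm above the bench), its top 93 mm above the bench
- pin_head (a point): centre of the outer, pushing face of the pin's red head, an upright disc 28 mm in diameter, 8 mm thick, centre 77 mm above the bench. Push it along the fixture's +x. Home: this point is 60 mm on the -x side of the post's axis; fully withdrawn: 124 mm. The steel pin is 12 mm thick and ends 84 mm ahead of this point
- pin (a joint): travel of the hitch pin in m: 0 fully withdrawn, 0.064 fully home (rigid stop, head 2 mm from the guide block). It starts withdrawn at 0 to 0.008, its tip still inside the guide, clear of the post and of a sleeve. It slides stiffly (6 N friction plus drag of 20 N per m/s) and stays where it is left
- loop_pivot (a point): middle of the loop's pivot line, which is level and at right angles to the pin, 77 mm above the bench, 4 mm ahead (+x) of pin_head; it travels with the pin. Fixture axes. A small dark toggle spring sits beside the loop, 42 to 55 mm to the +y side of the pin
- loop_bar (a point): middle of the cross bar of the yellow loop, a U of 7 mm thick wire hinged on the pin's head: legs 36 mm either side of the pin, 65 mm clear between them; the bar, 90 mm from the pivot line and parallel to it, is straight for 48 mm. With the pin home the loop clears the post's top as it swings; with the pin only part way in the bar can strike the post
- loop (a joint): loop angle in rad. 0: open stop, legs 35 deg above level towards -x (bar 74 mm behind, 52 mm above the pivot); 0.96: upright; 2.53: closed stop, legs level towards +x astride the post, bar beyond it. Over-centre spring: before 1.5 rad it springs back open, after that it snaps closed by itself. It takes about 4 to 5 N at the bar to start it, and about 3 N holds it closed
- sleeve_short: plain aluminium sleeve (tube), 50 mm outside and 34 mm inside diameter, 40 mm tall, standing on the bench; origin: centre of its underside, z along its bore
- sleeve_middle: like the others but 55 mm tall
- sleeve_tall: like the others but 70 mm tall
- mallet: hammer 260 mm long lying on the bench; a bystander
- pot: blue plastic pot 100 mm in diameter, 105 mm tall, with tools standing in it up to 157 mm; a bystander; origin: centre of its underside
- spray_can: can 66 mm in diameter, 190 mm tall; a bystander; origin: centre of its underside
- spanner: open-ended spanner 200 mm long lying on the bench; a bystander
Things that resemble listed ones, but are neither listed nor needed, are in the scene too. What is shaped like the sleeve_middle but blue or green is not meant.

How it is judged:
On the way, in this order (a step that is already met when the one before it is completed fails the run):
1. the 55 mm sleeve sits flat on the base plate around the post, the pin still withdrawn (horizontal distance between sleeve_middle and post_foot below 0.005 m and z of sleeve_middle in the frame of post_foot below 0.004 m and angle between sleeve_middle's own z axis and vertical below 0.1 rad and value of joint pin below 0.02 m), for 0.2 s.
2. the pin is fully home while the loop is still open (value of joint pin above 0.06 m and value of joint loop below 0.9 rad), for 0.1 s.
3. the loop is closed over the post with the pin home (value of joint pin above 0.06 m and value of joint loop above 2.43 rad), for 0.2 s.
At the end, for the whole second after the job is handed in: The 55 mm sleeve sits around the post within 4 mm of the base plate, within 5 mm of the post's axis and upright within 0.1 rad, at rest; the pin is within 4 mm of home; the loop is within 0.1 rad of its closed stop (all of step 3 and horizontal distance between sleeve_middle and post_foot below 0.005 m and z of sleeve_middle in the frame of post_foot below 0.004 m and angle between sleeve_middle's own z axis and vertical below 0.1 rad and linear speed of sleeve_middle below 0.02 m/s); the robot touches nothing.
It fails at once if another sleeve is moved by more than 30 mm (distance of any of sleeve_short, sleeve_tall from where it was at the start of the episode above 0.03 m).
It fails at once if a tool or container on the bench is moved by more than 30 mm (distance of any of mallet, pot, spray_can, spanner from where it was at the start of the episode above 0.03 m).
It also fails if it takes over 64 s, if anything falls off the work surface, if the arm or the gripper's body presses on something with over 40 N, if the wrist force passes 120 N, or if a joint passes its speed limit or range.

ROBOT

A 7-joint arm with a two-finger parallel gripper is mounted at the origin on the work surface. World frame = base frame: x ahead of the robot, y to its left, z up, the work surface at z = 0. Lengths are in m, angles in rad, forces in N, time in s.
With the tool pointing down it reaches from about 0.425 to 0.975 m from the base axis. Payload 16.7 kg.
Tool frame: the origin (TCP) lies midway between the tips of the shut fingers; the grasp point (between the pads) lies 19 mm behind it; z points along the fingers, y is the line along which they close (so a half turn about z gives the same grasp; the last joint's range is limited). The gripper opens to 85 mm and grips with 20 to 120 N. Pads are 22 mm wide; open, the fingers measure 114 mm over their backs; the gripper's body (76 mm by 85 mm) begins 54 mm behind the grasp point. The pads swing forward as they close: fully open they stand 13 mm farther back than shut.
Start: joints at [-1.347, 0.426, 0.074, 1.606, -0.034, 1.111, -0.067], TCP at [0.246, 0.629, 0.231] pointing down, gripper open.
Joint ranges: [-2.85, 2.85], [-0.5, 2.14], [-1.23, 1.37], [0.21, 2.46], [-1.02, 4.16], [0.16, 2.05], [-2.73, 2.73]. Speed limits (rad/s): [1.89, 1.89, 2.39, 2.39, 3.01, 3.01, 3.01].

INTERFACE

Orientations are given as a rotation vector (axis times angle).
In Python, from cell import monitor, imaging, bot, finder gives the robot as it stands.
- The arm moves only by the tool move_arm, never from a script. Its argument "moves" is text: rows parted by semicolons, each of 7 numbers parted by spaces: the finger opening in m, from 0 to 0.0854, then the shift along the tool's x, y, z in m, then the turn, a rotation vector about the tool's x, y, z in rad. A call has 1 to 20 rows; each row shifts and turns the commanded pose from where the row before left it, along the tool's axes as they then stand; what a row does not reach is not made up. A row lasts 1/10 s, in which the tool goes at most 50 mm and 8.59 degrees, less where a joint would pass 70% of its speed; a pose out of reach is approached as far as the arm can. A call is refused whole if a number of a shift passes 0.05 or a number of a turn 0.15, either way. A call with a gripper value outside its range is refused whole. The fingers move at their own pace and stop on an object; "squeeze" is the grip in N (left out, the last holds). Time passes only in rows, so rows that do not move let the fingers close. It gives the time, the measured TCP pose, the force, the opening and the grip force at its end, in the units of the state.
- monitor.get_state(): the state, without advancing time (a new reading comes with each control period).
- imaging.camera(name): name is "scene" or "top"; returns a dict with "pixels" (420x560x3 uint8, red, green, blue), "fx", "fy", "cx", "cy" (pixels), "view" (4x4, takes a point from world to camera coordinates). Camera axes: x right, y down, z forward; pixel columns grow to the right and rows downward; lengths in m; the calibration is good to about 2 mm. A picture is of the moment at which its call begins. There is no depth.
- bot.finish_job(): hands the job in; it is judged then, once.
Trained networks look in a picture, given as the dict that the camera call returned (one of the last four; its "shot" number tells which), for a name from the list of things; names that differ only in an ending like _2 or _b are one class to them, and where a whole thing is asked for, a point or a joint stands for the part that bears it (a point fixed in the world has none). Each returns a list of dicts, best first, with "confidence" (0 to 1); they miss things now and then, are a little off and sometimes report something else, mostly with a low value. They report only what shows in the picture. A call takes as long as a camera call. They do not tell look-alikes from the thing itself.
- finder.recognise(label, picture): "box" ([centre column, centre row, width, height] in pixels, round what is visible of it).
The state is a dict: "t": time; "joint_pos": joint angles; "qd": joint speeds; "joint_torque": joint torques, N m; "tcp_pos": TCP position; "eef_rot": TCP orientation; "contact_force": force on the tool from outside, world axes, zero at the start; "moment": the same for the moment, N m; "finger_gap": finger opening in m; "finger_force": force on a finger pad.
Only numpy, scipy, OpenCV 4.12 (cv2) and the standard library are available. Lean on these libraries where they do the work, as an engineer would, in place of code of your own. Each camera call takes 0.05 s, during which the arm holds its last target. There are 200 camera calls.

## Working session

There is one attempt and no reset: what is moved stays moved. The work goes in short steps, Python scripts to look and compute and a tool call to move; the robot and the scene stay as the last step left them, time stands still between calls to the robot, and variables do not carry over. Pictures are saved under pics/ and viewed, at most 10 in all, crops included, and the job is handed in when it is done.

Besides the shell and the picture viewer there is one more tool, called after ">>>" as name(argument=value, ...) on one line, values as JSON. move_arm: Moves the arm, as the interface text tells. Its arguments: {"type":"object","properties":{"moves":{"type":"string"},"squeeze":{"type":"number"}},"required":["moves"]}

```bash
mkdir -p pics; cat > h.py <<'E'
import numpy as np,cv2
from cell import monitor,imaging,bot,finder
def snap(n,f=None):
    c=imaging.camera(n)
    if f: cv2.imwrite('pics/'+f,c['pixels'][:,:,::-1])
    return c
def ray(c,u,v):
    V=np.array(c['view']);R=V[:3,:3];o=-R.T@V[:3,3]
    return o,R.T@np.array([(u-c['cx'])/c['fx'],(v-c['cy'])/c['fy'],1])
def atz(c,u,v,z):
    o,d=ray(c,u,v);return o+d*(z-o[2])/d[2]
def proj(c,p):
    V=np.array(c['view']);q=V[:3,:3]@np.array(p)+V[:3,3]
    return np.array([c['fx']*q[0]/q[2]+c['cx'],c['fy']*q[1]/q[2]+c['cy']])
E
python3 - <<'E'
from h import *
a=snap('scene','s1.png');b=snap('top','t1.png')
for n,c in(('scene',a),('top',b)):
    print(n,c['fx'],np.round(c['view'],3).tolist())
    for l in['fixture','pin_head','loop_bar','sleeve_short','sleeve_middle','sleeve_tall','pot','spray_can','mallet','spanner']:
        for r in finder.recognise(l,c)[:5]: print(l,np.round(r['box'],1).tolist(),round(r['confidence'],2),np.round(atz(c,*r['box'][:2],0.04),3)[:2])
print(monitor.get_state())
E
```

```text
scene 383.53560311714983 [[0.825, 0.564, -0.017, -0.425], [0.359, -0.548, -0.755, -0.131], [-0.435, 0.617, -0.655, 1.324], [0.0, 0.0, 0.0, 1.0]]
fixture [307.8, 192.4, 72.8, 46.1] 0.97 [0.52  0.112]
pin_head [294.2, 194.6, 40.3, 20.3] 0.56 [0.492 0.081]
pin_head [219.2, 370.7, 92.1, 39.4] 0.33 [ 0.663 -0.441]
loop_bar [287.7, 194.7, 30.8, 16.0] 0.51 [0.476 0.07 ]
sleeve_short [245.8, 272.6, 23.3, 26.6] 0.57 [ 0.556 -0.226]
sleeve_short [267.2, 306.6, 26.9, 34.2] 0.26 [ 0.655 -0.274]
sleeve_middle [186.8, 294.5, 28.8, 32.3] 0.97 [ 0.484 -0.35 ]
sleeve_middle [204.9, 261.9, 23.0, 30.9] 0.84 [ 0.451 -0.256]
sleeve_middle [174.4, 254.8, 20.6, 25.3] 0.74 [ 0.371 -0.282]
sleeve_tall [268.1, 307.0, 25.6, 35.8] 0.93 [ 0.657 -0.274]
sleeve_tall [292.6, 194.8, 45.8, 19.1] 0.23 [0.488 0.078]
pot [365.4, 140.7, 30.1, 50.0] 0.58 [0.538 0.468]
spray_can [117.5, 269.2, 51.9, 76.8] 0.73 [ 0.289 -0.391]
spray_can [365.0, 140.9, 26.3, 44.4] 0.27 [0.537 0.466]
mallet [367.4, 246.9, 66.1, 66.5] 0.85 [0.761 0.009]
spanner [219.9, 371.9, 92.5, 40.1] 0.84 [ 0.666 -0.442]
top 429.71196113659335 [[0.022, -1.
[... 784 characters left out ...]
{'t': 1.1, 'joint_pos': array([-1.34749824,  0.42610732,  0.07389863,  1.60598071, -0.03409903,
        1.11079629, -0.06712086]), 'qd': array([ 0.00066724,  0.00096272,  0.00102224,  0.00083619,  0.00093746,
       -0.00126518,  0.00068354]), 'joint_torque': array([ 4.49865092e-04, -9.49518871e+01,  3.75770822e+00, -4.63870847e+01,
        1.92479126e-02,  2.14344975e-03, -2.23464042e-05]), 'tcp_pos': array([0.24585759, 0.62860622, 0.23130539]), 'eef_rot': array([-5.82316177e-01, -3.08711700e+00,  4.57223201e-05]), 'contact_force': array([-0.12963877,  0.19972923,  0.50050353]), 'moment': array([ 0.00520336, -0.0304799 ,  0.02849953]), 'finger_force': 0.0, 'finger_gap': 0.08561364275815996}
```

```bash
python3 - <<'E'
import cv2
s=cv2.imread('pics/s1.png');t=cv2.imread('pics/t1.png')
cv2.imwrite('pics/s1c.png',cv2.resize(s[130:400,80:440],(800,600),interpolation=cv2.INTER_CUBIC))
cv2.imwrite('pics/t1c.png',cv2.resize(t[130:330,180:447],(800,600),interpolation=cv2.INTER_CUBIC))
E
```

```text
(no output)
```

View pics/s1c.png

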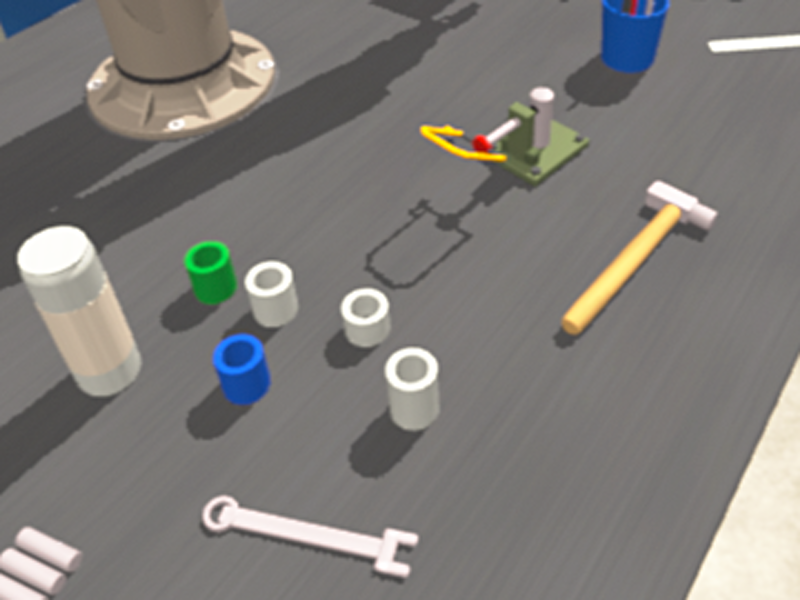

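View pics/t1c.png

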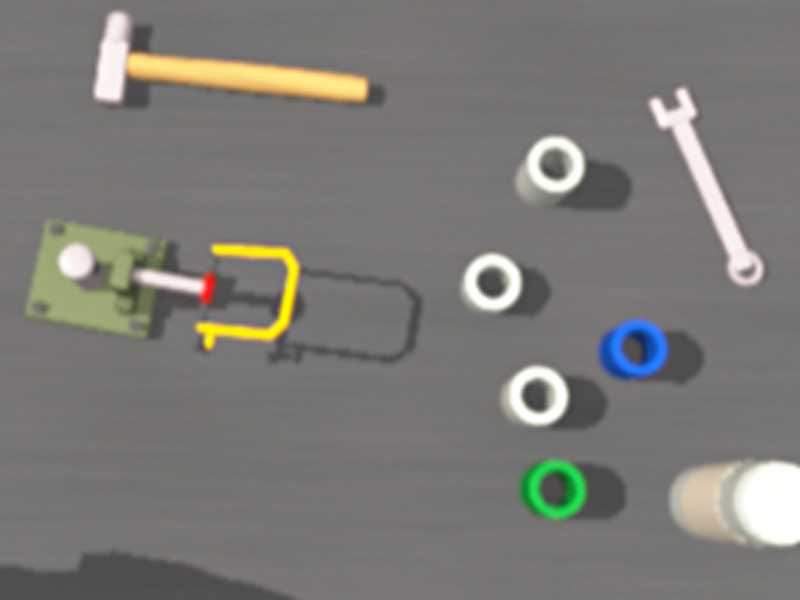

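Scene crop: plain sleeves at (270,293) middle, (365,317) short, (412,388) tall; fixture post top at (541,95). Top crop: middle ring (537,396), post top (75,261), pin head (208,288), loop bar (290,293).

```bash
cat > m.py <<'E'
from h import *
a=snap('scene');b=snap('top')
def tp(u,v): return 180+u*267/800,130+v/3
def sc(u,v): return 80+u*.45,130+v*.45
for n,t,s,z in [('mid',(537,396),(270,279),.055),('short',(492,282),(367,304),.04),('tall',(555,165),(412,369),.07),('post',(75,261),(541,94),.097),('head',(208,288),(481,144),.077),('bar',(290,293),(424,130),.129)]:
    print(n,np.round(atz(b,*tp(*t),z),4),np.round(atz(a,*sc(*s),z),4))
# bright ring fit: threshold white blobs in top
for nm,c in (('top',b),('scene',a)):
    hsv=cv2.cvtColor(c['pixels'],cv2.COLOR_RGB2HSV)
    m=((hsv[...,2]>150)&(hsv[...,1]<60)).astype(np.uint8)
    cn,h=cv2.findContours(m,cv2.RETR_CCOMP,cv2.CHAIN_APPROX_NONE)
    for i,k in enumerate(cn):
        if len(k)>=8 and cv2.contourArea(k)>15:
            mm=cv2.moments(k);u,v=mm['m10']/mm['m00'],mm['m01']/mm['m00']
            print(nm,'hole' if h[0][i][3]>=0 else 'out',round(u,1),round(v,1),mm['m00'],np.round(atz(c,u,v,.055)[:2],4),cv2.boundingRect(k))
E
python3 m.py
```

```text
mid [ 0.4341 -0.2524  0.055 ] [ 0.4408 -0.254   0.055 ]
short [ 0.539  -0.2157  0.04  ] [ 0.5434 -0.2134  0.04  ]
tall [ 0.6435 -0.2695  0.07  ] [ 0.649  -0.2708  0.07  ]
post [0.54   0.1604 0.097 ] [0.545  0.1557 0.097 ]
head [0.5218 0.0437 0.077 ] [0.5222 0.0465 0.077 ]
bar [ 0.5106 -0.0293  0.129 ] [ 0.4855 -0.0215  0.129 ]
top out 256.5 393.8 2151.5 [0.0962 0.0132] (207, 373, 107, 47)
top out 17.7 292.2 19.5 [0.3345 0.6531] (14, 290, 8, 5)
top out 429.6 297.1 1141.0 [ 0.346  -0.4361] (404, 283, 51, 29)
top out 49.0 283.3 128.5 [0.3594 0.573 ] (27, 276, 41, 16)
top out 358.3 261.5 324.5 [ 0.4352 -0.2499] (347, 252, 23, 20)
top hole 358.4 261.4 91.5 [ 0.4357 -0.2502] (353, 256, 11, 12)
top out 485.0 252.7 791.0 [ 0.4664 -0.5907] (465, 239, 41, 29)
top out 235.6 223.2 84.5 [0.5321 0.0831] (225, 220, 22, 8)
top out 343.6 223.7 287.5 [ 0.5371 -0.2115] (334, 214, 20, 20)
top hole 343.7 223.7 87.5 [ 0.5371 -0.2118] (338, 218, 12, 12)
top out 204.8 216.4 112.5 [0.5491 0.1681] (199, 210, 13, 15)
top out 363.5 185.2 329.0 [ 0.6468 -0.268 ] (352, 175, 23, 21)
top hole 364.5 184.6 84.5 [ 0.6
[... 1703 characters left out ...]
 -0.1391] (52, 131, 14, 17)
scene out 337.2 120.6 29.0 [0.3975 0.5173] (334, 113, 8, 15)
scene out 123.7 116.9 36.0 [-0.3098  0.0999] (120, 112, 9, 13)
scene out 29.3 120.5 248.5 [-0.5971 -0.1169] (14, 107, 32, 27)
scene out 35.6 101.3 51.5 [-0.7372 -0.013 ] (29, 98, 13, 7)
scene out 123.0 77.6 309.0 [-0.6276  0.3435] (110, 65, 39, 29)
scene out 123.9 67.8 15.5 [-0.7223  0.4227] (122, 64, 6, 9)
scene out 109.5 65.5 98.0 [-0.8073  0.403 ] (102, 56, 16, 25)
scene out 241.5 57.8 96.5 [-0.3172  0.8272] (234, 39, 13, 28)
scene out 321.7 6.7 18.5 [-0.4571  1.8681] (314, 5, 16, 4)
scene out 400.5 2.3 21.5 [-0.0393  2.2462] (398, 0, 6, 7)
scene out 137.7 18.9 485.5 [-1.335   1.0088] (129, 0, 22, 62)
```

```bash
cat > plan.py <<'E'
from h import *
from scipy.spatial.transform import Rotation as Ro
def pose():
    s=monitor.get_state();R=Ro.from_rotvec(s['eef_rot']).as_matrix()
    return s['tcp_pos'],np.arctan2(R[1,1],R[0,1]),s,R
def plan(wps,g,step=.048,turn=.14,start=None):
    """wps: x,y,z,yaw_deg(of tool y); tool down"""
    p,th,_,_=pose(); p=np.array(p)
    if start is not None: p=np.array(start[:3]);th=np.radians(start[3])
    rows=[]
    for w in wps:
        q=np.array(w[:3]);t=np.radians(w[3]); 
        n=int(max(1,np.ceil(max(np.linalg.norm(q-p)/step,abs(t-th)/turn))))
        p0,t0=p.copy(),th
        for i in range(1,n+1):
            pn=p0+(q-p0)*i/n;tn=t0+(t-t0)*i/n;d=pn-p
            y=np.array([np.cos(th),np.sin(th),0]);x=np.array([-y[1],y[0],0])
            r=[round(float(v),3) for v in(d@x,d@y,-d[2],th-tn)]
            # integrate rounded
            p=p+x*r[0]+y*r[1]-np.array([0,0,r[2]]);th-=r[3]
            rows.append(f"{g} {r[0]:g} {r[1]:g} {r[2]:g} 0 0 {r[3]:g}")
    print(len(rows));
    for k in range(0,len(rows),20): print('; '.join(rows[k:k+20]))
    print(p,np.degrees(th))
E
python3 - <<'E'
from plan import *
plan([(.48,.42,.231,40),(.56,.12,.231,5),(.50,-.15,.231,-30),(.437,-.252,.15,-45)],.0854)
E
```

```text
24
0.0854 -0.042 -0.016 0 0 0 0.071; 0.0854 -0.043 -0.012 0 0 0 0.072; 0.0854 -0.044 -0.01 0 0 0 0.071; 0.0854 -0.044 -0.006 0 0 0 0.072; 0.0854 -0.045 -0.003 0 0 0 0.071; 0.0854 -0.045 0 0 0 0 0.071; 0.0854 -0.044 0.003 0 0 0 0.072; 0.0854 -0.04 -0.019 0 0 0 0.087; 0.0854 -0.042 -0.015 0 0 0 0.087; 0.0854 -0.043 -0.011 0 0 0 0.088; 0.0854 -0.043 -0.008 0 0 0 0.087; 0.0854 -0.045 -0.004 0 0 0 0.087; 0.0854 -0.044 0 0 0 0 0.087; 0.0854 -0.044 0.004 0 0 0 0.088; 0.0854 -0.044 -0.014 0 0 0 0.102; 0.0854 -0.045 -0.009 0 0 0 0.102; 0.0854 -0.046 -0.005 0 0 0 0.101; 0.0854 -0.046 0 0 0 0 0.102; 0.0854 -0.046 0.005 0 0 0 0.102; 0.0854 -0.045 0.009 0 0 0 0.102
0.0854 -0.03 -0.001 0.02 0 0 0.065; 0.0854 -0.03 0.001 0.021 0 0 0.066; 0.0854 -0.03 0.003 0.02 0 0 0.065; 0.0854 -0.029 0.005 0.02 0 0 0.065
[ 0.43697862 -0.2514075   0.15030205] -44.979835963047265
```

>>> move_arm(moves="0.0854 -0.042 -0.016 0 0 0 0.071; 0.0854 -0.043 -0.012 0 0 0 0.072; 0.0854 -0.044 -0.01 0 0 0 0.071; 0.0854 -0.044 -0.006 0 0 0 0.072; 0.0854 -0.045 -0.003 0 0 0 0.071; 0.0854 -0.045 0 0 0 0 0.071; 0.0854 -0.044 0.003 0 0 0 0.072; 0.0854 -0.04 -0.019 0 0 0 0.087; 0.0854 -0.042 -0.015 0 0 0 0.087; 0.0854 -0.043 -0.011 0 0 0 0.088; 0.0854 -0.043 -0.008 0 0 0 0.087; 0.0854 -0.045 -0.004 0 0 0 0.087; 0.0854 -0.044 0 0 0 0 0.087; 0.0854 -0.044 0.004 0 0 0 0.088; 0.0854 -0.044 -0.014 0 0 0 0.102; 0.0854 -0.045 -0.009 0 0 0 0.102; 0.0854 -0.046 -0.005 0 0 0 0.101; 0.0854 -0.046 0 0 0 0 0.102; 0.0854 -0.046 0.005 0 0 0 0.102; 0.0854 -0.045 0.009 0 0 0 0.102", squeeze=50)

```text
t: 3.2
tcp_pos: [0.4994, -0.1514, 0.2317]
eef_rot: [2.724, 1.565, 0.001]
contact_force: [1.0, 0.1, -0.4]
finger_gap: 0.0852
finger_force: 0.0
```

```bash
python3 - <<'E'
from plan import *
p,t,s,R=pose();print(p,np.degrees(t),R[2,2],s['t'],s['joint_pos'])
plan([(.437,-.252,.13,-45),(.437,-.252,.021,-45)],.0854)
E
```

```text
[ 0.49935654 -0.15140074  0.23165062] -30.255675418083676 -0.9999996171414662 3.2 [-0.47226516  0.20786707  0.74582704  1.97897114 -0.16633997  1.01450574
 -0.17700729]
7
0.0854 -0.03 -0.001 0.025 0 0 0.064; 0.0854 -0.029 0.001 0.026 0 0 0.065; 0.0854 -0.03 0.003 0.025 0 0 0.064; 0.0854 -0.029 0.005 0.026 0 0 0.064; 0.0854 0 0 0.036 0 0 0; 0.0854 0 0 0.036 0 0 0; 0.0854 0 0 0.037 0 0 0
[ 0.4366845  -0.25210156  0.02065062] -44.98069075294583
```

>>> move_arm(moves="0.0854 -0.03 -0.001 0.025 0 0 0.064; 0.0854 -0.029 0.001 0.026 0 0 0.065; 0.0854 -0.03 0.003 0.025 0 0 0.064; 0.0854 -0.029 0.005 0.026 0 0 0.064; 0.0854 0 0 0 0 0 0; 0.0854 0 0 0.036 0 0 0; 0.0854 0 0 0.036 0 0 0; 0.0854 0 0 0.037 0 0 0; 0.03 0 0 0 0 0 0; 0.03 0 0 0 0 0 0; 0.03 0 0 0 0 0 0; 0.03 0 0 0 0 0 0; 0.03 0 0 0 0 0 0", squeeze=50)

```text
t: 4.5
tcp_pos: [0.4388, -0.251, 0.0222]
eef_rot: [2.898, 1.208, 0.004]
contact_force: [-3.1, 1.4, 14.4]
finger_gap: 0.0491
finger_force: 53.3
```

>>> move_arm(moves="0.03 0 0 -0.03 0 0 0; 0.03 0 0 -0.045 0 0 0; 0.03 0 0 -0.045 0 0 0; 0.03 0 0 0 0 0 0")

```text
t: 4.9
tcp_pos: [0.4402, -0.252, 0.146]
eef_rot: [2.896, 1.206, 0.011]
contact_force: [0.6, -0.3, -2.7]
finger_gap: 0.0493
finger_force: 53.4
```

```bash
python3 - <<'E'
from plan import *
p,t,s,R=pose();print(p,np.degrees(t),R[:,2],s['t'],s['finger_gap'])
a=snap('scene','s2.png');b=snap('top','t2.png')
i=cv2.resize(a['pixels'][200:330,120:293],(400,300),interpolation=cv2.INTER_CUBIC)
j=cv2.resize(b['pixels'][180:310,290:463],(400,300),interpolation=cv2.INTER_CUBIC)
cv2.imwrite('pics/c2.png',np.hstack([i,j])[:,:,::-1])
plan([(.49,-.14,.18,-30),(.54,.05,.18,-10),(.542,.16,.18,-10)],.03)
E
```

```text
[ 0.44020175 -0.25198238  0.14595228] -44.77009355772504 [ 0.00832098 -0.00125033 -0.9999646 ] 4.9 0.049333814082863525
11
0.03 0.038 -0.014 -0.013 0 0 -0.085; 0.03 0.039 -0.01 -0.012 0 0 -0.086; 0.03 0.04 -0.007 -0.013 0 0 -0.085; 0.03 0.038 -0.01 -0 0 0 -0.07; 0.03 0.039 -0.008 -0 0 0 -0.07; 0.03 0.039 -0.005 -0 0 0 -0.07; 0.03 0.039 -0.002 -0 0 0 -0.07; 0.03 0.039 0 -0 0 0 -0.069; 0.03 0.036 -0.006 -0 0 0 -0; 0.03 0.037 -0.005 -0 0 0 -0; 0.03 0.036 -0.006 -0 0 0 -0
[0.54198322 0.16007265 0.17994971] -10.027405195079464
```

View pics/c2.png

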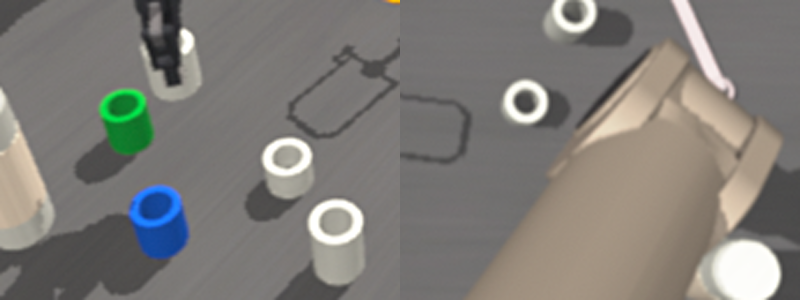

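The left crop shows the sleeve held in the fingers at crop (172,65), others unmoved. Carrying it to the post.

>>> move_arm(moves="0.03 0.038 -0.014 -0.013 0 0 -0.085; 0.03 0.039 -0.01 -0.012 0 0 -0.086; 0.03 0.04 -0.007 -0.013 0 0 -0.085; 0.03 0.038 -0.01 0 0 0 -0.07; 0.03 0.039 -0.008 0 0 0 -0.07; 0.03 0.039 -0.005 0 0 0 -0.07; 0.03 0.039 -0.002 0 0 0 -0.07; 0.03 0.039 0 0 0 0 -0.069; 0.03 0.036 -0.006 0 0 0 0; 0.03 0.037 -0.005 0 0 0 0; 0.03 0.036 -0.006 0 0 0 0; 0.03 0 0 0.035 0 0 0; 0.03 0 0 0 0 0 0")

```text
t: 6.3
tcp_pos: [0.5386, 0.16, 0.1394]
eef_rot: [-2.405, -2.019, 0.01]
contact_force: [-0.6, -0.4, -2.4]
finger_gap: 0.049
finger_force: 53.3
```

```bash
python3 - <<'E'
from plan import *
p,t,s,R=pose();print(p,np.degrees(t),R[:,2],s['t'],s['finger_gap'])
a=snap('scene','s3.png');b=snap('top','t3.png')
i=cv2.resize(a['pixels'][130:250,260:380],(600,600),interpolation=cv2.INTER_CUBIC)
cv2.imwrite('pics/c3.png',i[:,:,::-1])
zb=p[2]-.0222
for q in [(.542,.16,.097),(p[0],p[1],zb),(p[0],p[1],zb+.055)]:
  u=proj(a,q);print(q,(u-[260,130])*5, proj(b,q))
o,_=ray(a,280,210);print(o)
E
```

```text
[0.53858802 0.15995159 0.13940663] -9.957144204074291 [-0.00594104 -0.00305308 -0.99997769] 6.3 0.04897502812577006
(0.542, 0.16, 0.097) [316.44644898 206.18763369] [205.24083133 216.26749535]
(np.float64(0.5385880227199388), np.float64(0.15995159481457918), np.float64(0.11720663023037842)) [312.97415747 176.02088614] [203.97223373 216.14269742]
(np.float64(0.5385880227199388), np.float64(0.15995159481457918), np.float64(0.1722066302303784)) [317.59835866  95.35841201] [200.42517916 212.07708653]
[ 0.9736167  -0.64946183  0.76137277]
```

View pics/c3.png

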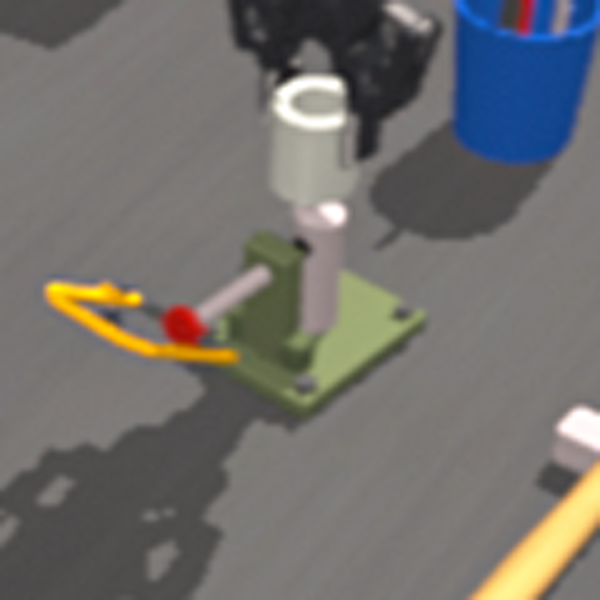

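```bash
python3 - <<'E'
from plan import *
p,t,s,R=pose()
a=snap('scene'); g=cv2.GaussianBlur(cv2.cvtColor(a['pixels'],cv2.COLOR_RGB2GRAY).astype(float),(0,0),.6)
np.set_printoptions(linewidth=250)
# scene crop full coords
print('cols',308,'..',336)
for v in list(range(144,188)): print(v,g[v,308:336].astype(int))
E
```

```text
cols 308 .. 336
144 [119 119 119 113 102 105 123 109  69  49  58  84 121 151 164 167 168 165 147 108  69  43  37  45  58  62  49  40]
145 [119 119 119 114 104 106 116  96  85 116 153 180 206 223 230 232 233 234 224 194 146  81  42  46  63  69  55  43]
146 [119 119 117 113 102 100 105 100 143 209 236 242 242 240 237 236 238 243 245 241 214 126  53  44  58  66  59  49]
147 [118 117 116 112 101 100 113 136 202 244 249 237 217 203 197 196 198 205 216 225 206 129  58  41  49  57  59  53]
148 [117 117 116 109  98 104 129 166 222 242 225 193 172 167 168 170 171 173 176 178 160 107  55  39  43  48  50  47]
149 [117 118 115 107  97 109 143 180 218 223 190 162 157 161 165 167 168 167 166 160 142 101  58  39  39  42  42  41]
150 [117 117 116 109 100 111 146 186 226 233 199 167 159 162 165 167 168 168 165 160 145 110  67  43  39  39  40  39]
151 [118 118 118 114 106 112 138 174 222 244 233 207 185 175 170 170 171 172 174 174 159 122  84  55  41  38  38  38]
152 [118 119 119 118 116 122 137 157 196 232 247 243 230 216 204 200 201 206 215 219 202 154 116  82  50  37  36  39]
153 [118 119 119 119 1
[... 3407 characters left out ...]
5  91  89  97 101  95  92  97 102 100  94  92 107 129 141 143 142 139 136 133 127 120 117 118 119 120 121 122]
183 [105 103 117 133 137 116  93  87  90  89  85  89 111 135 144 144 141 138 136 134 131 126 122 119 119 120 122 122]
184 [119 133 152 165 163 138 103  86  84  83  81  88 111 135 144 143 141 138 137 140 145 142 135 127 121 121 121 121]
185 [146 161 171 172 162 139 107  87  83  82  80  88 112 136 144 143 140 137 137 143 154 156 151 142 133 127 123 121]
186 [168 172 169 158 143 122  98  85  84  82  81  89 113 136 144 143 140 138 138 145 156 161 159 156 150 142 133 126]
187 [172 165 151 132 112  97  87  83  84  82  81  91 114 137 144 144 140 137 138 146 157 161 161 161 159 156 150 142]
```

Sleeve ring is centred at full (322.7,149.5), post top at (323.4,171.0): the sleeve needs about +4 mm tool x and +3 mm tool y before lowering.

>>> move_arm(moves="0.03 0.004 0.003 0 0 0 0; 0.03 0 0 0.012 0 0 0; 0.03 0 0 0.008 0 0 0; 0.03 0 0 0.006 0 0 0; 0.03 0 0 0.004 0 0 0; 0.03 0 0 0 0 0 0")

```text
t: 7.05
tcp_pos: [0.5444, 0.1629, 0.1125]
eef_rot: [-2.408, -2.017, 0.002]
contact_force: [-2.3, 1.9, -3.7]
finger_gap: 0.0493
finger_force: 53.2
```

>>> move_arm(moves="0.03 0 0 0.01 0 0 0; 0.03 0 0 0.015 0 0 0; 0.03 0 0 0.015 0 0 0; 0.03 0 0 0.015 0 0 0; 0.03 0 0 0 0 0 0")

```text
t: 7.55
tcp_pos: [0.544, 0.1628, 0.0569]
eef_rot: [-2.407, -2.017, 0.004]
contact_force: [-4.1, 3.7, -7.0]
finger_gap: 0.0487
finger_force: 53.0
```

>>> move_arm(moves="0.03 0 0 0.012 0 0 0; 0.03 0 0 0.006 0 0 0; 0.03 0 0 0.003 0 0 0; 0.03 0 0 0 0 0 0")

```text
t: 7.95
tcp_pos: [0.5444, 0.1633, 0.0374]
eef_rot: [-2.407, -2.017, 0.001]
contact_force: [-5.6, 2.6, -5.5]
finger_gap: 0.049
finger_force: 53.1
```

>>> move_arm(moves="0.03 0 0 0.002 0 0 0; 0.03 0 0 0 0 0 0; 0.0854 0 0 0 0 0 0; 0.0854 0 0 0 0 0 0; 0.0854 0 0 0 0 0 0; 0.0854 0 0 0 0 0 0; 0.0854 0 0 -0.03 0 0 0; 0.0854 0 0 -0.045 0 0 0; 0.0854 0 0 -0.045 0 0 0; 0.0854 0 0 -0.045 0 0 0; 0.0854 0 0 0 0 0 0")

```text
t: 9.05
tcp_pos: [0.5478, 0.1634, 0.206]
eef_rot: [2.408, 2.016, 0.013]
contact_force: [1.1, -0.5, -1.6]
finger_gap: 0.0853
finger_force: 0.0
```

```bash
python3 - <<'E'
from plan import *
p,t,s,R=pose();print(p,np.degrees(t),R[:,2],s['t'],s['contact_force'],s['joint_pos'])
a=snap('scene','s4.png')
i=cv2.resize(a['pixels'][130:250,260:380],(600,600),interpolation=cv2.INTER_CUBIC)
cv2.imwrite('pics/c4.png',i[:,:,::-1])
E
```

```text
[0.5477786  0.1634024  0.20598637] -10.130650470388588 [ 0.00716509  0.00404874 -0.99996613] 9.05 [ 1.1278916  -0.53040583 -1.58848268] [-0.87156859  0.31228753  0.57694526  1.90007028 -0.20528383  0.97893406
 -0.37958228]
```

View pics/c4.png

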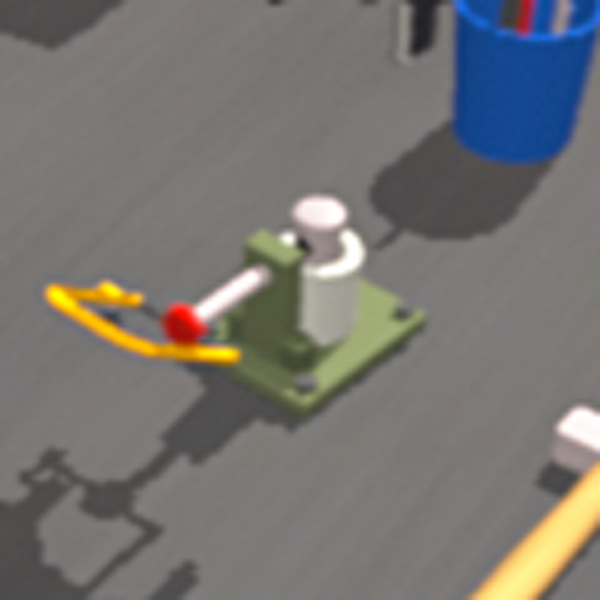

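Seated around the post: sleeve visible at crop (330,290) on the plate, pin head at (183,322), loop open. Now go behind the head with shut fingers.

```bash
python3 - <<'E'
from plan import *
plan([(.5175,.022,.206,-10),(.5175,.022,.11,-10)],0)
E
```

```text
7
0 -0.036 -0.001 -0.001 0 0 -0; 0 -0.036 -0.001 -0 0 0 -0.001; 0 -0.036 -0.001 -0.001 0 0 -0; 0 -0.036 -0.001 -0.001 0 0 -0.001; 0 -0 0 0.032 0 0 0; 0 -0 0 0.032 0 0 0; 0 -0 0 0.032 0 0 0
[0.51741705 0.02237508 0.1102441 ] -9.979092686697989
```

>>> move_arm(moves="0 -0.036 -0.001 0 0 0 0; 0 -0.036 -0.001 0 0 0 0; 0 -0.036 -0.001 0 0 0 0; 0 -0.036 -0.001 0 0 0 0; 0 0 0 0.032 0 0 0; 0 0 0 0.032 0 0 0; 0 0 0 0.032 0 0 0; 0 0 0 0 0 0 0")

```text
t: 9.9
tcp_pos: [0.5131, 0.0213, 0.1006]
eef_rot: [-2.407, -2.016, 0.01]
contact_force: [0.3, 0.6, 0.6]
finger_gap: -0.0001
finger_force: 0.0
```

```bash
python3 - <<'E'
from plan import *
p,t,s,R=pose();print(p,np.degrees(t),R[:,2],s['t'],s['contact_force'])
a=snap('scene','s5.png')
i=cv2.resize(a['pixels'][130:250,260:380],(600,600),interpolation=cv2.INTER_CUBIC)
cv2.imwrite('pics/c5.png',i[:,:,::-1])
E
```

```text
[0.5131193  0.02129694 0.10063813] -10.10651238821269 [-0.0065576  -0.00239988 -0.99997562] 9.9 [0.30594331 0.58694614 0.62112602]
```

View pics/c5.png

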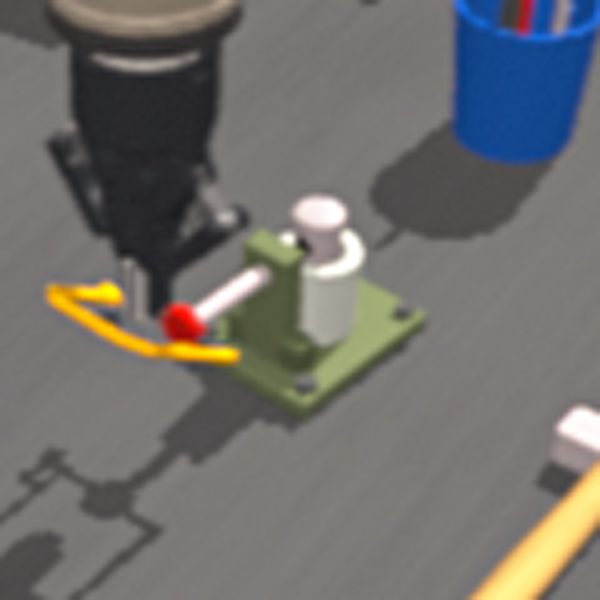

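Fingers hang between the yellow legs behind the red head (183,322), tip at about (150,310); clear. Lowering with a 4 mm lateral fix.

>>> move_arm(moves="0 0 0.004 0 0 0 0; 0 0 0 0.014 0 0 0; 0 0 0 0.012 0 0 0; 0 0 0 0 0 0 0; 0 0 0 0 0 0 0")

```text
t: 10.45
tcp_pos: [0.5197, 0.0211, 0.0783]
eef_rot: [-2.408, -2.017, 0.001]
contact_force: [0.4, 0.6, -0.2]
finger_gap: -0.0003
finger_force: 0.0
```

>>> move_arm(moves="0 0 -0.001 0.005 0 0 0; 0 0.01 0 0 0 0 0; 0 0.01 0 0 0 0 0; 0 0.01 0 0 0 0 0; 0 0.01 0 0 0 0 0; 0 0.01 0 0 0 0 0; 0 0.007 0 0 0 0 0; 0 0 0 0 0 0 0")

```text
t: 11.25
tcp_pos: [0.5286, 0.0788, 0.0732]
eef_rot: [-2.407, -2.019, 0.001]
contact_force: [0.0, -0.5, -0.5]
finger_gap: 0.0001
finger_force: 0.0
```

>>> move_arm(moves="0 0.004 0 0 0 0 0; 0 0.004 0 0 0 0 0; 0 0.004 0 0 0 0 0")

```text
t: 11.55
tcp_pos: [0.5305, 0.0888, 0.0733]
eef_rot: [2.409, 2.017, -0.002]
contact_force: [-3.7, -6.0, 1.4]
finger_gap: -0.0003
finger_force: 3.4
```

Pushing now (6 N). Continue to the stop.

>>> move_arm(moves="0 0.003 0 0 0 0 0; 0 0.003 0 0 0 0 0; 0 0.002 0 0 0 0 0; 0 0 0 0 0 0 0")

```text
t: 11.95
tcp_pos: [0.5309, 0.0913, 0.0732]
eef_rot: [2.411, 2.01, -0.009]
contact_force: [-10.5, -34.5, 14.2]
finger_gap: 0.0004
finger_force: 18.1
```

```bash
python3 - <<'E'
from plan import *
p,t,s,R=pose();print(p,s['contact_force'],s['t'])
a=snap('scene','s6.png')
i=cv2.resize(a['pixels'][130:250,260:380],(600,600),interpolation=cv2.INTER_CUBIC)
cv2.imwrite('pics/c6.png',i[:,:,::-1])
E
```

```text
[0.53085862 0.09132072 0.07320355] [-10.50893026 -34.52853086  14.19567195] 11.95
```

View pics/c6.png

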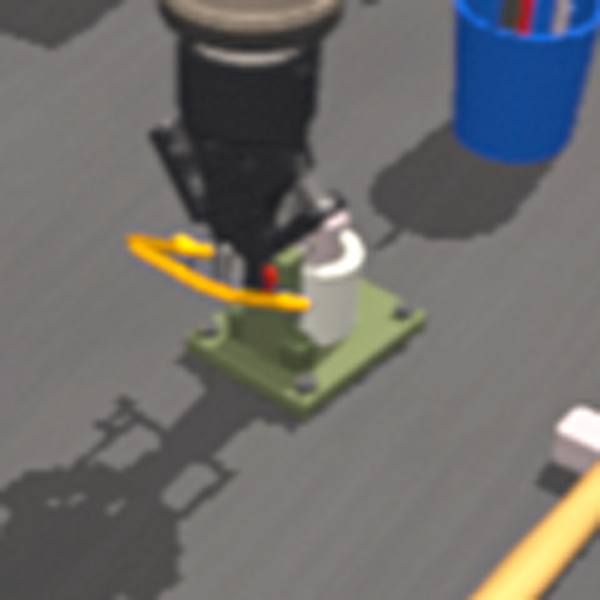

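Force 36 N against the stop and head at (270,277) next to the guide: pin home (finger 71 mm from the post axis as calculated). Back off, rise, and go behind the bar.

>>> move_arm(moves="0 -0.01 0 0 0 0 0; 0 -0.006 0 0 0 0 0; 0 0 0 -0.04 0 0 0; 0 0 0 -0.045 0 0 0; 0 0 0 -0.045 0 0 0; 0 -0.04 0 0 0 0 0; 0 -0.036 0 0 0 0 0; 0 0 0 0 0 0 0; 0 0 0 0 0 0 0")

```text
t: 12.9
tcp_pos: [0.5164, 0.0066, 0.2037]
eef_rot: [-2.409, -2.016, -0.002]
contact_force: [-0.0, 0.4, -0.7]
finger_gap: 0.0002
finger_force: 0.0
```

```bash
python3 - <<'E'
from plan import *
p,t,s,R=pose();print(p,np.degrees(t),R[:,2],s['t'])
u=np.array([.1736,.985]);w=np.array([.985,-.1736]);d=p[:2]-[.5425,.161];print('s',d@u,'lat',d@w)
a=snap('scene','s7.png');b=snap('top')
for c in(a,b):
  for l in('loop_bar','pin_head'):
    for r in finder.recognise(l,c)[:1]: print(l,r['box'],r['confidence'])
  for q,z in((-.1297,.1286),(-.06,.077)):
    print(proj(c,[.5425+q*u[0],.161+q*u[1],z]))
i=cv2.resize(a['pixels'][130:250,260:380],(600,600),interpolation=cv2.INTER_CUBIC)
cv2.imwrite('pics/c7.png',i[:,:,::-1])
E
```

```text
[0.51637779 0.00660367 0.20371338] -10.141628397009944 [ 8.84178532e-04  9.88976226e-04 -9.99999120e-01] 12.9
s -0.156615205238793 lat 0.0010728280439371402
loop_bar [305.4, 184.9, 32.2, 15.5] 0.72
pin_head [303.4, 185.6, 28.3, 14.0] 0.61
[293.10594212 182.36429466]
[309.81702894 185.75186212]
[252.37923387 223.54311731]
[227.85776216 221.72585304]
```

View pics/c7.png

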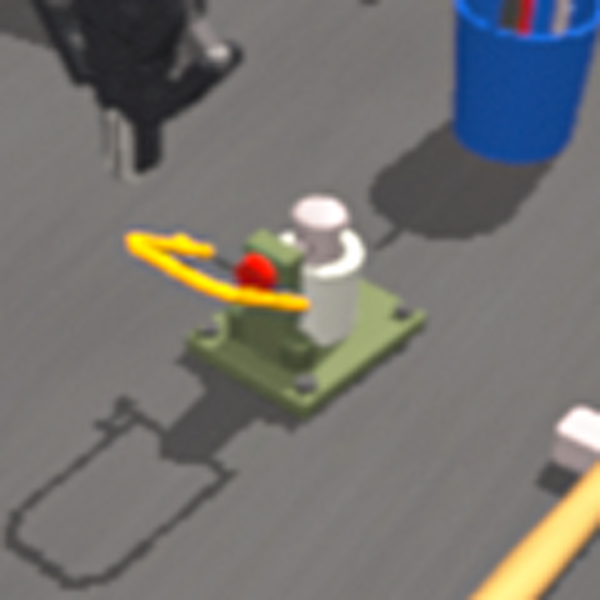

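Loop open, pin head at (255,272) home, bar about (165,262) as predicted. Descend behind the bar and begin the swing.

>>> move_arm(moves="0 0 0 0.045 0 0 0; 0 0 0 0.042 0 0 0; 0 0 0 0 0 0 0; 0 0.01 0 0 0 0 0; 0 0.005 0 0 0 0 0; 0 0.007 0 -0.009 0 0 0; 0 0.009 0 -0.008 0 0 0; 0 0.009 0 -0.007 0 0 0; 0 0.01 0 -0.006 0 0 0; 0 0.011 0 -0.004 0 0 0")

```text
t: 14.2
tcp_pos: [0.528, 0.0672, 0.1533]
eef_rot: [2.408, 2.016, 0.005]
contact_force: [-1.6, -4.2, 3.3]
finger_gap: 0.0002
finger_force: 2.1
```

>>> move_arm(moves="0 0.012 0 -0.003 0 0 0; 0 0.012 0 -0.001 0 0 0; 0 0.012 0 0 0 0 0; 0 0.012 0 0.002 0 0 0; 0 0.011 0 0.003 0 0 0; 0 0.011 0 0.005 0 0 0; 0 0.01 0 0.005 0 0 0; 0 0.008 0 0.004 0 0 0; 0 0.006 0 0.002 0 0 0; 0 0 0 0 0 0 0")

```text
t: 15.2
tcp_pos: [0.5433, 0.1599, 0.1328]
eef_rot: [-2.407, -2.018, 0.001]
contact_force: [-0.6, -1.2, -1.0]
finger_gap: 0.0
finger_force: 0.0
```

>>> move_arm(moves="0 0 0 -0.045 0 0 0; 0 -0.045 0 -0.02 0 0 0; 0 -0.048 0 0 0 0 0; 0 -0.048 0 0 0 0 0; 0 0 0 0 0 0 0; 0 0 0 0 0 0 0")

```text
t: 15.8
tcp_pos: [0.5185, 0.019, 0.1987]
eef_rot: [-2.411, -2.014, -0.001]
contact_force: [1.1, 0.6, -0.8]
finger_gap: 0.0004
finger_force: 0.0
```

```bash
python3 - <<'E'
from plan import *
p,t,s,R=pose();print(p,s['contact_force'],s['t'])
a=snap('scene','s8.png')
i=cv2.resize(a['pixels'][130:250,260:380],(600,600),interpolation=cv2.INTER_CUBIC)
cv2.imwrite('pics/c8.png',i[:,:,::-1])
E
```

```text
[0.5185068  0.01898379 0.19872123] [ 1.09334801  0.5864034  -0.75317037] 15.8
```

View pics/c8.png

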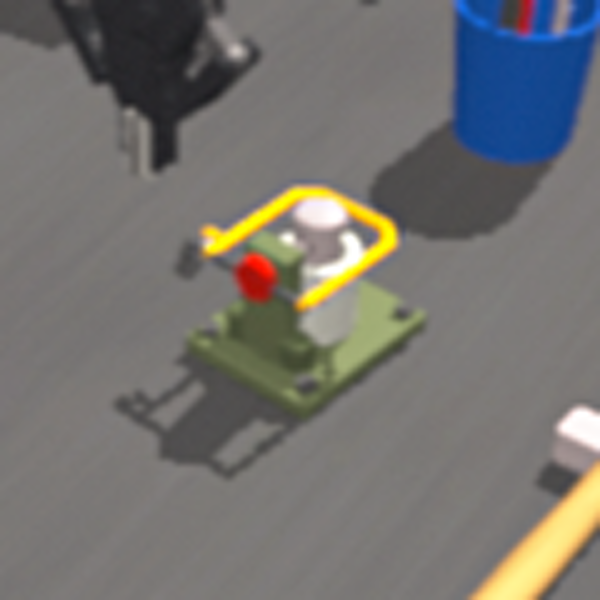

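```bash
python3 - <<'E'
from plan import *
a=snap('scene')
u=np.array([.1736,.985]);w=np.array([.985,-.1736])
for f in(180,170,160):
  q=-.056-.09*np.cos(np.radians(f));z=.077+.09*np.sin(np.radians(f))
  print(f,[((proj(a,[*(np.array([.5425,.161])+q*u+k*w),z])-[260,130])*5).round() for k in(-.024,0,.024)])
E
```

```text
180 [array([322., 192.]), array([353., 208.]), array([384., 224.])]
170 [array([322., 172.]), array([353., 188.]), array([385., 204.])]
160 [array([319., 154.]), array([350., 170.]), array([382., 186.])]
```

The bar passes (322,192) and (384,224), which matches the closed angle of 180°. The robot is clear, so I'm handing in.

```bash
python3 -c "
from cell import bot
print(bot.finish_job())"
```

```text
the job is handed in; nothing more can be done
None
```

The 55 mm sleeve is seated on the plate around the post, the pin is pushed home against its stop and the loop is closed over the post; I handed the job in with the arm clear, and the hand-in call returned no verdict.

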